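# Shut and fasten the battery cover of the hall door-entry unit

## Robot

A 6-joint arm with a two-finger parallel gripper is mounted at the origin on the work surface. World frame = base frame: x ahead of the robot, y to its left, z up, the work surface at z = 0. Lengths are in m, angles in degrees, forces in N, time in s.
With the tool pointing down it reaches from about 0.375 to 0.925 m from the base axis. Payload 5.7 kg.
Tool frame: the origin (TCP) lies midway between the tips of the shut fingers; the grasp point (between the pads) lies behind it (ctrl.grip_point_offset is the z of the grasp point in the tool frame, in m); z points along the fingers, x is the direction in which the jaws open and shut, and the axes are right-handed (so a half turn about z gives the same grasp; the last joint's range is limited). The gripper opens to 85 mm and grips with 20 to 120 N. Pads are 22 mm wide; open, the fingers measure 114 mm over their backs; the gripper's body (76 mm by 85 mm) begins 54 mm behind the grasp point. The pads swing forward as they close: fully open they stand 13 mm farther back than shut.
Start: joints at [-71.912, 20.558, 86.54, -0, 72.909, -6.595], TCP at [0.251, -0.545, 0.231] pointing down, gripper open.
Joint ranges: [-170.27, 170.27], [-57.76, 135], [12.27, 136.19], [-55.21, 235.2], [11.17, 155.16], [-170.74, 170.74]. Speed limits (degrees/s): [136.94, 136.94, 180, 180, 180, 180].

## Interface

Orientations are given as [roll, pitch, yaw] about the fixed x, y, z axes, in that order (R = Rz(yaw) Ry(pitch) Rx(roll)).
In Python, from rig import observe, optics, workorder, spotter, ctrl gives the robot as it stands.
- The arm moves only by the shell command python3 -m pendant 'ROWS' [OPENING] [FORCE]. ROWS is JSON, a list that holds one entry, the list of rows, each a list of 4 numbers: the shift along the tool's x, y, z in cm, then the turn about the tool's z in degrees. In form: [[[dx, dy, dz, turn], ...]]. A call has 1 to 20 rows; each row shifts and turns the commanded pose from where the row before left it, along the tool's axes as they then stand; what a row does not reach is not made up. A row lasts 1/10 s, in which the tool goes at most 50 mm and 8.59 degrees, less where a joint would pass 70% of its speed; a pose out of reach is approached as far as the arm can. A call is refused whole if a number of a shift passes 5 or a number of a turn 8.59, either way. A call with a gripper value outside its range is refused whole. OPENING is the gripper command: -1 is fully open, 1 is shut, values between are in proportion, set as the call begins (- or left out, the last holds). The fingers move at their own pace and stop on an object; FORCE is the grip in N (left out, the last holds). Time passes only in rows, so rows that do not move let the fingers close. It gives the time, the measured TCP pose, the force and the opening at its end, in the units of the state.
- observe(): the state, without advancing time (a new reading comes with each control period).
- optics.camera(name): name is "scene" or "top" or "wrist"; returns (picture, depth): 384x512x3 uint8, blue, green, red; 384x512 float32, m along the optical axis (not along the pixel's ray), 0 where there is no reading.
- optics.camera_params(name): a dict with "camera_matrix" (3x3 intrinsics, pixels), "k1" (the pictures are not rectified: a ray, as slopes to the right and down, at radius r is drawn at 1 + k1 r^2 times it, then the intrinsics apply), "world_to_cam" (4x4, takes a point from world to camera coordinates). Camera axes: x right, y up, looking along -z (the intrinsics and any distortion apply to the point x, -y, -z); pixel columns grow to the right and rows downward; lengths in m; the calibration is good to about 2 mm. A picture is of the moment at which its call begins: read the wrist's pose just before it. camera_params takes no time and is no camera call; for the wrist camera it gives the pose at the moment of the call.
- workorder.sign_off(): hands the job in, once; it reports no verdict.
Trained networks look in the newest picture that a camera, given by its name, has taken for a name from the list of things; names that differ only in an ending like _2 or _b are one class to them, and where a whole thing is asked for, a point or a joint stands for the part that bears it (a point fixed in the world has none). Each returns a list of dicts, best first, with "p" (0 to 1); they miss things now and then, are a little off and sometimes report something else, mostly with a low value. They report only what shows in the picture. A call takes as long as a camera call.
- spotter.search_frame(camera, target): "position" ([column, row] in pixels, amid what is visible of it).
- spotter.outline_of(camera, target): "mask" (384x512 bool, what is visible of it) and "position" ([column, row] in pixels, amid what is visible of it).
- spotter.spot_point(camera, target): "position" ([column, row] in pixels: a listed point, or the origin of a listed thing).
The state is a dict: "time": time; "qpos": joint angles; "qvel": joint speeds; "joint_torque": joint torques, N m; "position": TCP position; "tcp_rot": TCP orientation; "ft_force": force on the tool from outside, world axes, zero at the start; "ft_torque": the same for the moment, N m; "gripper_width": finger opening in m.
Only numpy, scipy, OpenCV 4.12 (cv2) and the standard library are available. Lean on these libraries where they do the work, as an engineer would, in place of code of your own. Each camera call takes 0.05 s, during which the arm holds its last target.

## Task

The standby battery in the hall's door-entry unit has been changed, but its sloping cover was left open. Shut the cover and fasten it with its slotted quarter-turn stud: press the stud in, turn it clockwise as far as it goes and let it spring up into its catch. Leave the other things on the table where they are.

Things in the scene. Friction and masses are not known exactly. Their poses are not given: they have to be found in the camera images.
- unit: Door-entry unit: fixed white steel housing, 260 mm deep (x), 300 wide (y), 170 high. Origin: centre of its underside, on the table; x runs level from its low front to its back, z up. Flat roof at z 170 from the hinge line (x +50 mm) to the back. From the hinge line the open bay slopes down at 24 degrees to the front edge (x -130, z 90 mm); the stud's catch is fixed in the bay
- cover_hinge (a point): Middle of the cover's hinge axis, which runs along the unit's y, at unit x +50 mm, z 170 mm. Axes as at cover_edge. A stiff friction hinge (0.65 N m) holds the cover (0.25 to 0.45 kg) at any angle
- cover (a joint): Opening angle of the white hinged cover (rad): 0 = shut on the 24-degree slope, grows as its free front edge swings up; starts at 0.5 to 0.9, level to tilted up. A light push (under 5 N) down near the free edge closes it, against a firm stop at 0; it shuts fully only while the stud is turned less than 0.44
- cover_edge (a point): Middle of the cover's free front edge, on its outer face. The cover is 205 mm long from hinge to free edge, 286 wide, 5 thick. Axes: z outward normal of the cover (when shut 24 degrees from vertical, leaning to the unit's front), x along the cover to the hinge, y along the hinge. The outer face is bare beside the stud, from y 35 to 140 mm on either side
- stud_grip (a point): Point on the axis of the stud, halfway up its grey wing, 40 mm above the cover's outer face when not pressed; moves with the stud. The axis is square to the cover, on its centre line, 140 mm from the hinge. Axes: x along the wing, y across it (pinch it this way), z outward. Wing 64 long, 16 thick, 34 mm high (19 below this point to 15 above), with a coin slot along its top
- stud_foot (a point): Centre of the top of the round disc at the wing's foot (52 mm across, 6 thick), 19 mm below stud_grip, same axes. When the stud is not pressed the disc's underside stands 15 mm clear of the cover; in the catch about 9 mm
- stud_press (a joint): How far the stud is pressed in along its axis (m), 0 to 0.013, against a spring (6 N at first, 9 N at 6 mm, 12.5 N at 13 mm). Left free it stands at 0. With the cover shut it must be pressed 10 mm or more before it will turn past 0.44 rad; sprung up in its catch it rests at about 0.006
- stud_turn (a joint): Turn of the stud (rad), growing clockwise seen from outside; at 0 the wing points straight up the slope to the hinge. Starts at 0.05 to 0.35. Cover shut and stud unpressed, an edge blocks it at about 0.44; pressed, it turns on to a stop at 1.60. The catch spans 1.41 to 1.60: let go there, it springs up and cannot turn back. Stays where left (friction 0.05 N m)
- spent_battery: Bystander to be left alone: spent battery, black block 97 x 43 x 59 mm; origin at the centre of its underside, loose on the table beside or before the unit
- polish_tin: Bystander to be left alone: round steel polish tin, 87 mm across, 31 mm high; origin at the centre of its underside, loose on the table beside or before the unit
- shoe_brush: Bystander to be left alone: beech shoe brush 165 x 48 x 48 mm; origin at the centre of its underside, loose on the table beside or before the unit
- spare_peg: Bystander to be left alone: spare beech peg 120 mm long, 25 mm square head; origin at the centre of its underside, loose on the table beside or before the unit
- glasses_case: Bystander to be left alone: grey glasses case 160 x 62 x 42 mm; origin at the centre of its underside, loose on the table beside or before the unit
- bike_pump: Bystander to be left alone: small bicycle pump 175 x 26 x 25 mm; origin at the centre of its underside, loose on the table beside or before the unit
- tape_measure: Bystander to be left alone: tape measure 40 x 68 x 62 mm; origin at the centre of its underside, loose on the table beside or before the unit

How it is judged:
By the outcome, as a careful person would: the job done as asked, in the order asked, and still so for the second after the job is handed in, with the robot touching nothing.
It also fails if it takes over 58 s, if anything falls off the work surface, if the arm or the gripper's body presses on something with over 40 N, if the wrist force passes 120 N, or if a joint passes its speed limit or range.

## Working session

There is one attempt and no reset: what is moved stays moved. The work goes in short steps, Python scripts to look and compute and a shell command to move; the robot and the scene stay as the last step left them, time stands still between calls to the robot, and variables do not carry over. Pictures are saved under pics/ and viewed, and the job is handed in when it is done.

```bash
ls; mkdir -p pics
cat > h.py <<'E'
import numpy as np, cv2
from rig import observe, optics, workorder, spotter, ctrl
from scipy.spatial.transform import Rotation as R
def params(c): 
    p=optics.camera_params(c); return np.array(p["camera_matrix"]),p["k1"],np.array(p["world_to_cam"])
def unproj(P,px,d):
    K,k1,W=P; px=np.atleast_2d(px).astype(float); d=np.atleast_1d(d)
    u=(px[:,0]-K[0,2])/K[0,0]; v=(px[:,1]-K[1,2])/K[1,1]
    x,y=u.copy(),v.copy()
    for _ in range(20):
        s=1+k1*(x*x+y*y); x=u/s; y=v/s
    c=np.c_[x*d,-y*d,-d,np.ones(len(d))]
    return (np.linalg.inv(W)@c.T).T[:,:3]
def proj(P,X):
    K,k1,W=P; X=np.atleast_2d(X); c=(W@np.c_[X,np.ones(len(X))].T).T
    x=c[:,0]/-c[:,2]; y=-c[:,1]/-c[:,2]; s=1+k1*(x*x+y*y)
    return np.c_[x*s*K[0,0]+K[0,2], y*s*K[1,1]+K[1,2]]
E
python3 - <<'E'
from h import *
s=observe(); print(s); print(ctrl.grip_point_offset)
for c in ["scene","top","wrist"]:
    P=params(c)
    im,d=optics.camera(c); cv2.imwrite(f"pics/{c}0.png",im); np.savez(f"{c}0.npz",im=im,d=d,K=P[0],k1=P[1],W=P[2])
    for t in ["unit","cover_edge","stud_grip","cover_hinge","stud_foot"]:
        for r in spotter.spot_point(c,t)[:1]:
            print(c,t,r)
E
```

```text
pics
{'time': 0.0, 'qpos': array([-7.19122762e+01,  2.06004891e+01,  8.66002767e+01,  6.39163506e-04,
        7.29098978e+01, -6.59438031e+00]), 'qvel': array([ 0.02780081,  0.18616134, -0.03863519, -0.02520656,  0.00952663,
        0.08004885]), 'joint_torque': array([-1.52764638e-03, -5.27616549e+01, -2.78617430e+01, -2.53626049e-04,
        1.32183032e-02,  4.96609943e-06]), 'position': array([ 0.25033034, -0.54451028,  0.23041851]), 'tcp_rot': array([-1.79986685e+02,  1.09861250e-01, -6.53180716e+01]), 'ft_force': array([-0.65983977, -0.46563755, -0.3590006 ]), 'ft_torque': array([0.04336962, 0.00715039, 0.03855608]), 'gripper_width': 0.08578563863113164}
-0.0187
scene cover_edge {'position': [267.0, 227.4], 'p': 0.76}
scene stud_grip {'position': [231.7, 215.0], 'p': 0.65}
scene cover_hinge {'position': [183.8, 221.4], 'p': 0.73}
scene stud_foot {'position': [235.8, 222.2], 'p': 0.92}
top unit {'position': [121.1, 245.3], 'p': 0.18}
top cover_edge {'position': [289.3, 211.1], 'p': 0.48}
top stud_grip {'position': [194.6, 175.8], 'p': 0.59}
top cover_hinge {'position': [201.3, 127.5], 'p': 0.89}
top stud_foot {'position': [194.7, 178.1], 'p': 0.62}
```

View pics/scene0.png

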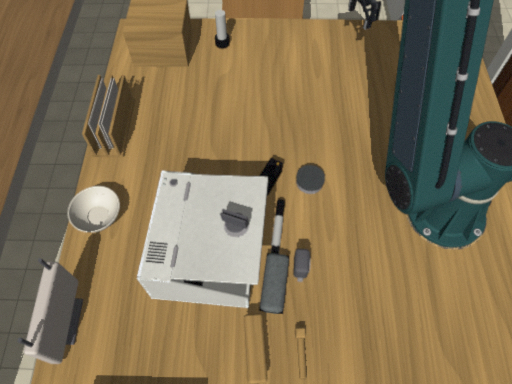

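View pics/top0.png

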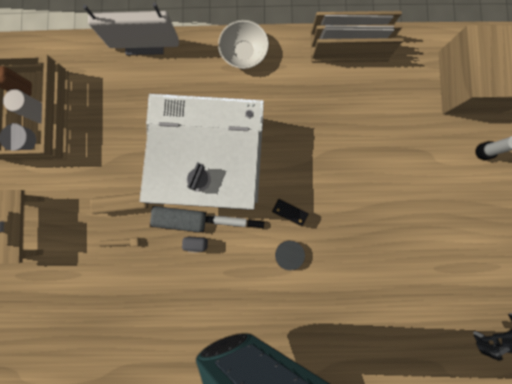

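Run:
```python
from h import *
for c,pts in [("scene",[(267,227),(231.7,215),(183.8,221.4),(235.8,222.2)]),("top",[(194.6,175.8),(201.3,127.5),(194.7,178.1)])]:
    z=np.load(c+"0.npz"); P=(z['K'],float(z['k1']),z['W']); d=z['d']
    for p in pts:
        dd=d[int(round(p[1])),int(round(p[0]))]; print(c,p,dd,unproj(P,p,dd))
    print(np.linalg.inv(P[2])[:3,3])
```

```text
scene (267, 227) 1.2667044 [[ 5.31428211e-01  6.01932521e-02 -2.61278929e-04]]
scene (231.7, 215) 1.0250015 [[0.61951976 0.13904015 0.23440164]]
scene (183.8, 221.4) 1.0837224 [[0.74175363 0.12889136 0.17459998]]
scene (235.8, 222.2) 1.023065 [[0.60962147 0.15437679 0.22775003]]
[0.55792409 0.59411395 1.1538709 ]
top (194.6, 175.8) 0.8709622 [[0.6118191  0.14197411 0.23963274]]
top (201.3, 127.5) 0.9435348 [[0.74407153 0.13503439 0.17694882]]
top (194.7, 178.1) 0.8636453 [[0.60555762 0.14057315 0.24649017]]
[ 0.51064421 -0.00835169  1.10517583]
```

The scene and top pictures show the unit ahead of the robot, its low front towards the base. The cover is roughly level with the stud at top px (197,177), and small items lie along the front. Next I'll fit the geometry from the depth.

```bash
cat > fit.py <<'E'
from h import *
def cloud(c,n):
    z=np.load(f"{c}{n}.npz"); P=(z['K'],float(z['k1']),z['W']); d=z['d']
    vv,uu=np.mgrid[0:384,0:512]; px=np.c_[uu.ravel(),vv.ravel()]
    X=unproj(P,px,d.ravel()); X[d.ravel()==0]=np.nan
    return X.reshape(384,512,3),z['im'],P
def plane(Q):
    for _ in range(6):
        m=Q.mean(0); n=np.linalg.svd(Q-m,full_matrices=False)[2][2]; n*=np.sign(n[2]); r=(Q-m)@n; Q=Q[abs(r)<max(0.002,2*r.std())]
    return m,n,r.std(),len(Q)
E
python3 - <<'E'
from fit import *
for c in ["top","scene"]:
    X,im,P=cloud(c,0)
    if c=="top":
        cov=X[140:200,152:250].reshape(-1,3); roof=X[100:122,190:240].reshape(-1,3)
    else:
        cov=X[195:275,190:255].reshape(-1,3); roof=X[190:235,163:178].reshape(-1,3)
    cov=cov[(cov[:,2]>0.15)]; 
    m,n,s,k=plane(cov); print(c,"cover",m,n,s,k, "tilt",np.degrees(np.arctan2(-n[0],n[2])))
    m2,n2,s2,k2=plane(roof); print("roof",m2,n2,s2,k2)
    im2=cv2.resize(im[60:300,100:340] if c=="top" else im[140:340,100:340],None,fx=3,fy=2.5,interpolation=cv2.INTER_CUBIC); 
    im2=cv2.resize(im[80:280,100:340] if c=="top" else im[150:320,120:324],None,fx=3,fy=3,interpolation=cv2.INTER_CUBIC)
    cv2.imwrite(f"pics/{c}0z.png",im2)
E
```

```text
top cover [0.63555321 0.13591262 0.18663918] [ 0.09136155 -0.00661539  0.99579581] 0.0012747764378734812 4829 tilt -5.242055903798487Traceback (most recent call last):
  File "<stdin>", line 10, in <module>
  File "fit.py", line 9, in plane
    m=Q.mean(0); n=np.linalg.svd(Q-m,full_matrices=False)[2][2]; n*=np.sign(n[2]); r=(Q-m)@n; Q=Q[abs(r)<max(0.002,2*r.std())]
                   ~~~~~~~~~~~~~^^^^^^^^^^^^^^^^^^^^^^^^^
    u, s, vh = gufunc(a, signature=signature)
               ~~~~~~^^^^^^^^^^^^^^^^^^^^^^^^
    raise LinAlgError("SVD did not converge")
numpy.linalg.LinAlgError: SVD did not converge
```

Run:
```python
from fit import *
for c in ["top","scene"]:
    X,im,P=cloud(c,0)
    if c=="top":
        cov=X[140:200,152:250].reshape(-1,3); roof=X[100:122,190:240].reshape(-1,3)
    else:
        cov=X[195:275,190:255].reshape(-1,3); roof=X[190:235,163:178].reshape(-1,3)
    cov=cov[(cov[:,2]>0.15)]; roof=roof[roof[:,2]>.1]
    m,n,s,k=plane(cov); print(c,"cover",m,n,s,k)
    m2,n2,s2,k2=plane(roof); print("roof",m2,n2,s2,k2)
    Q=X.reshape(-1,3); Q=Q[np.isfinite(Q[:,0])]
    Q=Q[(Q[:,0]>.45)&(Q[:,0]<.9)&(Q[:,1]>-.1)&(Q[:,1]<.38)]
    for lo,hi in [(.165,.176),(.16,.21)]:
        q=Q[(Q[:,2]>lo)&(Q[:,2]<hi)]; r=cv2.minAreaRect(q[:,:2].astype(np.float32)); print(lo,len(q),r)
    # side edges in top: for x-bins, min/max y of high points
    q=Q[Q[:,2]>.155]
    for x in np.arange(.54,.84,.02):
        w=q[abs(q[:,0]-x)<.004]
        if len(w): print(round(x,2),np.percentile(w[:,1],[.5,99.5]).round(4), np.median(w[:,2]).round(4))
    for t in ["unit","cover","stud_turn"]:
        pass
    im2=cv2.resize(im[80:280,100:340] if c=="top" else im[150:320,120:324],None,fx=3,fy=3,interpolation=cv2.INTER_CUBIC)
    cv2.imwrite(f"pics/{c}0z.png",im2)
```

```text
top cover [0.63555321 0.13591262 0.18663918] [ 0.09136155 -0.00661539  0.99579581] 0.0012747764378734812 4829
roof [0.78998873 0.10168902 0.17129947] [ 0.00269406 -0.00177105  0.9999948 ] 0.0012718370594866958 960
0.165 3512 ((0.7665629386901855, 0.12981770932674408), (0.3023182451725006, 0.12283853441476822), 85.03929138183594)
0.16 12009 ((0.6853357553482056, 0.13642452657222748), (0.3020777404308319, 0.28565794229507446), 85.36595916748047)
0.54 [0.005  0.1377] 0.1942
0.56 [0.0022 0.2869] 0.1935
0.58 [0.0019 0.2861] 0.1918
0.6 [-0.0009  0.2844] 0.1905
0.62 [-0.0013  0.2835] 0.1884
0.64 [-0.0042  0.2818] 0.1864
0.66 [-0.0045  0.2778] 0.1846
0.68 [-0.0074  0.2786] 0.1827
0.7 [-0.0155  0.276 ] 0.1806
0.72 [-0.0159  0.2729] 0.1788
0.74 [-0.0188  0.2749] 0.1775
0.76 [-0.0192  0.2801] 0.1718
0.78 [-0.0202  0.2779] 0.1715
0.8 [-0.0225  0.2759] 0.1713
0.82 [0.0033 0.2746] 0.1714
scene cover [0.64715449 0.16888513 0.18404095] [ 0.08895629 -0.01103949  0.99597435] 0.0014397081749348802 4200
roof [0.78031202 0.09912989 0.16919472] [6.70632164e-03 9.98954407e-04 9.99977013e-01] 0.0014238725456015558 585
0.165 4078 ((0.7505736947059631, 0.13290812075138092), (0.3024495840072632, 0.15931272506713867), 84.87045288085938)
0.16 11968 ((0.6868218183517456, 0.138094961643219), (0.3023160696029663, 0.2865961194038391), 85.15547943115234)
0.54 [0.007  0.1318] 0.1916
0.56 [0.0079 0.2887] 0.1919
0.58 [0.0062 0.2884] 0.1901
0.6 [0.0029 0.2864] 0.1884
0.62 [0.0021 0.2841] 0.187
0.64 [0.001  0.2828] 0.1848
0.66 [-0.0004  0.2808] 0.1825
0.68 [-0.0047  0.2795] 0.1807
0.7 [-0.0043  0.2776] 0.1791
0.72 [-0.0046  0.2806] 0.1771
0.74 [-0.0151  0.2827] 0.1757
0.76 [-0.0157  0.2818] 0.1697
0.78 [-0.017   0.2803] 0.17
0.8 [-0.02    0.2782] 0.1698
0.82 [-0.0109  0.2776] 0.1699
```

```bash
sleep 0.1
python3 -m pendant '[[[0,0,-0.8,-8.5],[0,0,-0.8,-8.5],[0,0,-0.8,-8.5],[0,0,-0.8,-8.5],[0,0,-0.8,-8.5],[0,0,-0.8,-8.5],[0,0,-0.8,-8.5],[0,0,-0.8,-8.5],[0,0,-0.8,-8.5],[0,0,-0.8,-8.5],[0,0,-0.8,-8.5],[0,0,-0.8,-8.5],[0,0,-0.8,-8.5],[0,0,-0.8,-8.5],[0,0,-0.8,-8.5],[0,0,-0.8,-8.5],[0,0,-0.8,-8.5]]]' 1 30
cat >> h.py <<'E'
UX=np.array([0.698,0.136,0.0]); UY=np.radians(-4.8)
def unit2w(p): return UX+R.from_euler('z',UY).apply(p)
def w2unit(p): return R.from_euler('z',-UY).apply(np.asarray(p)-UX)
def totool(tgt):
    s=observe(); Rt=R.from_euler('xyz',s['tcp_rot'],degrees=True)
    return Rt.inv().apply(np.asarray(tgt)-s['position'])*100
E
python3 -c "
from h import *
print(observe()['position'],observe()['tcp_rot'],totool([.571,.061,.34]))"
```

```text
time: 2.6
position: [0.2505, -0.5451, 0.3676]
tcp_rot: [-180.0, -0.0, 79.5]
ft_force: [-0.2, -0.0, -0.1]
gripper_width: 0.0001
[ 0.25053323 -0.54507927  0.36756451] [-1.79994488e+02 -1.19960118e-02  7.95347208e+01] [65.42009218 20.50504918  2.76817492]
```

View pics/top0z.png

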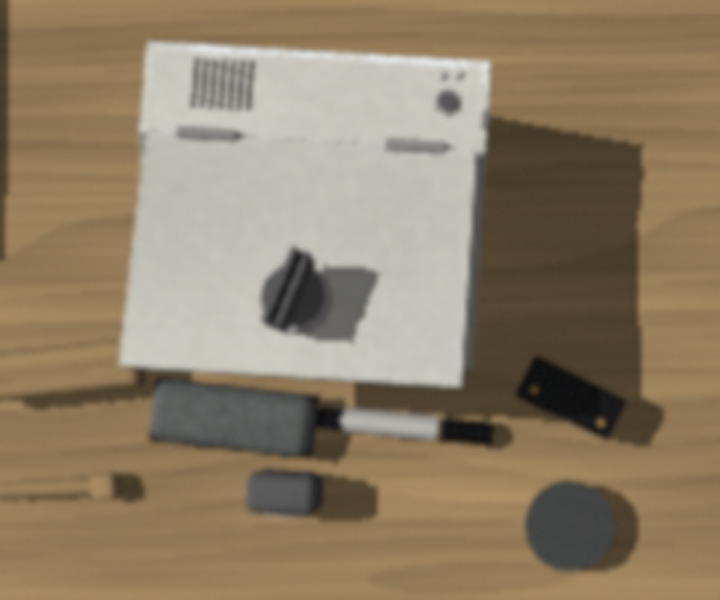

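The top zoom shows the wing running from zoom px (275,325) to (303,250). That puts the stud at about 0.27 rad, already turned slightly clockwise.

```bash
python3 -m pendant '[[[4.36,1.37,0.2,0],[4.36,1.37,0.2,0],[4.36,1.37,0.2,0],[4.36,1.37,0.2,0],[4.36,1.37,0.2,0],[4.36,1.37,0.2,0],[4.36,1.37,0.2,0],[4.36,1.37,0.2,0],[4.36,1.37,0.2,0],[4.36,1.37,0.2,0],[4.36,1.37,0.2,0],[4.36,1.37,0.2,0],[4.36,1.37,0.2,0],[4.36,1.37,0.2,0],[4.36,1.37,0.2,0],[0,0,0,0]]]'
python3 - <<'E'
from h import *
s=observe();print(s['position'],s['tcp_rot'],s['ft_force'])
P=params("wrist"); im,d=optics.camera("wrist"); cv2.imwrite("pics/wrist1.png",im); np.savez("wrist1.npz",im=im,d=d,K=P[0],k1=P[1],W=P[2])
E
```

```text
time: 4.2
position: [0.577, 0.0634, 0.3367]
tcp_rot: [180.0, -0.1, 79.5]
ft_force: [-0.2, -0.6, 0.6]
gripper_width: 0.0001
[0.57695462 0.06340762 0.3366529 ] [ 1.79989462e+02 -1.46214093e-01  7.94617669e+01] [-0.15529854 -0.63217586  0.56061026]
```

View pics/wrist1.png

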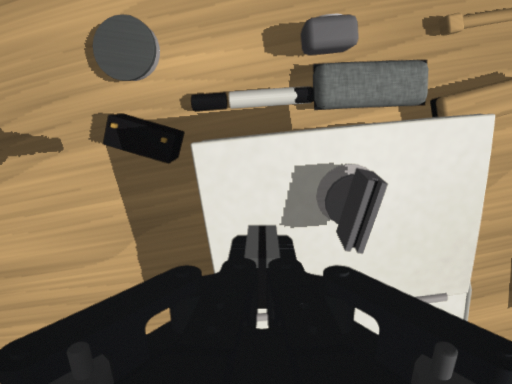

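The wrist view shows the cover's near (front) edge from (192,142) to (495,115), the stud at (352,205), and the closed fingertips at (262,240) over the bare face beside the stud. Now I'll push the cover down there.

```bash
python3 -m pendant '[[[0,-0.6,2.5,0],[0,-0.6,2.5,0],[0,0,2.5,0],[0,0,2.5,0],[0,0,2.5,0],[0,0,1,0],[0,0,0.8,0],[0,0,0.8,0],[0,0,0.8,0],[0,0,0.8,0],[0,0,0.8,0],[0,0,0.8,0],[0,0,0.8,0],[0,0,0.8,0],[0,0,0,0]]]'
python3 -m pendant '[[[0,0,0.8,0],[0,0,0.8,0],[0,0,0.5,0],[0,0,0,0]]]'
```

```text
time: 5.75
position: [0.5622, 0.061, 0.1369]
tcp_rot: [-179.8, 0.0, 79.2]
ft_force: [0.0, -1.2, 0.1]
gripper_width: -0.0002
time: 6.15
position: [0.5625, 0.0609, 0.1163]
tcp_rot: [-179.9, 0.0, 79.2]
ft_force: [-0.0, -0.6, 0.3]
gripper_width: 0.0003
```

```bash
python3 -m pendant '[[[0,0,0.4,0],[0,0,0.4,0],[0,0,0,0]]]'
python3 -m pendant '[[[0,0,0.3,0],[0,0,0.2,0],[0,0,0,0]]]'
python3 - <<'E'
from h import *
for c in ["scene","top"]:
    P=params(c); im,d=optics.camera(c); cv2.imwrite(f"pics/{c}2.png",im); np.savez(f"{c}2.npz",im=im,d=d,K=P[0],k1=P[1],W=P[2])
E
```

```text
time: 6.45
position: [0.563, 0.0609, 0.1088]
tcp_rot: [-180.0, 0.0, 79.2]
ft_force: [-0.5, 0.2, 0.2]
gripper_width: 0.0
time: 6.75
position: [0.5632, 0.0609, 0.1041]
tcp_rot: [-180.0, -0.0, 79.2]
ft_force: [0.1, 0.4, 0.7]
gripper_width: 0.0002
```

View pics/scene2.png

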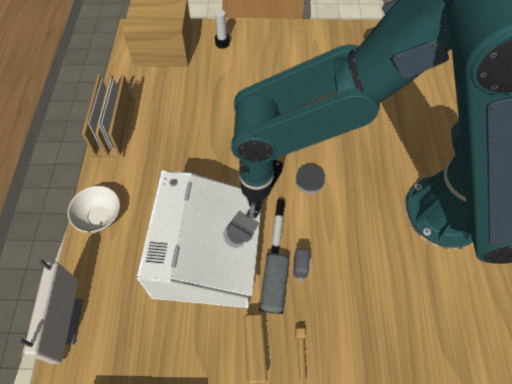

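The scene view shows the cover following the fingers and nearly shut, with its front edge at about (250,290). I'll keep going until the stop shows as force.

```bash
python3 -m pendant '[[[0,0,0.2,0],[0,0,0.2,0],[0,0,0,0]]]'
python3 -m pendant '[[[0,0,0.2,0],[0,0,0.2,0],[0,0,0,0]]]'
```

```text
time: 7.15
position: [0.5632, 0.0609, 0.1001]
tcp_rot: [-180.0, -0.0, 79.2]
ft_force: [0.3, 0.5, 0.7]
gripper_width: -0.0002
time: 7.45
position: [0.5637, 0.061, 0.0987]
tcp_rot: [179.9, -0.0, 79.2]
ft_force: [-4.5, 0.4, 22.5]
gripper_width: 0.0
```

Force rose to 22 N against the stop, so the cover is shut. I'll back off and look at the stud.

```bash
python3 -m pendant '[[[0,0,-1,0],[0,0,-4,0],[0,0,-5,0],[0,0,-5,0],[0,0,-3,0],[0,0,0,0],[0,0,0,0]]]'
python3 - <<'E'
from fit import *
for c in ["scene","top","wrist"]:
    P=params(c); im,d=optics.camera(c); cv2.imwrite(f"pics/{c}3.png",im); np.savez(f"{c}3.npz",im=im,d=d,K=P[0],k1=P[1],W=P[2])
    X,_,_=cloud(c,3)
    for t in ["stud_grip","stud_foot","cover_edge","cover_hinge"]:
        r=spotter.spot_point(c,t)[:1]
        for q in r:
            u,v=[int(round(a)) for a in q['position']]; print(c,t,q,X[v,u])
    if c=="wrist": m=spotter.outline_of(c,"stud_grip"); print(len(m),[ (a['position'],a['p'],a['mask'].sum()) for a in m]); np.save("mask3.npy",m[0]['mask'])
E
```

```text
time: 8.15
position: [0.5634, 0.0609, 0.2767]
tcp_rot: [179.9, -0.0, 79.2]
ft_force: [0.3, 1.2, -0.2]
gripper_width: -0.0001
scene stud_grip {'position': [239.2, 231.8], 'p': 0.79} [0.60434391 0.15059742 0.1636934 ]
scene stud_foot {'position': [236.7, 235.1], 'p': 0.6} [0.60988777 0.15128396 0.14674923]
scene cover_edge {'position': [256.2, 247.3], 'p': 0.9} [0.56212519 0.15960894 0.08989902]
scene cover_hinge {'position': [184.2, 224.9], 'p': 0.58} [0.74105221 0.13692987 0.1707779 ]
top stud_grip {'position': [120.6, 204.1], 'p': 0.58} [0.55603889 0.38888988 0.04971941]
top cover_hinge {'position': [202.6, 126.1], 'p': 0.84} [0.74999856 0.13184278 0.16881065]
wrist stud_grip {'position': [357.0, 204.7], 'p': 0.89} [0.59487216 0.1376879  0.16734644]
wrist stud_foot {'position': [353.6, 209.7], 'p': 0.97} [0.59991811 0.13534099 0.16458318]
wrist cover_edge {'position': [343.0, 152.0], 'p': 0.62} [0.56251936 0.14864979 0.0918797 ]
1 [([354.8, 209.6], 0.71, np.int64(2895))]
```

View pics/wrist3.png

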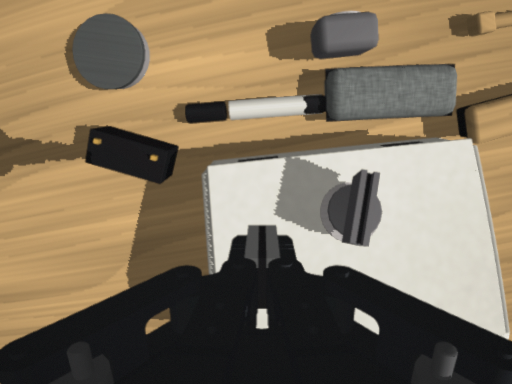

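View pics/scene3.png

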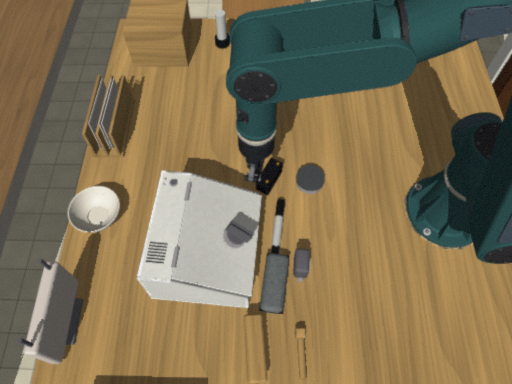

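```bash
cat > stud.py <<'E'
from fit import *
import sys
def frame():
    c,s=np.cos(np.radians(24)),np.sin(np.radians(24)); Ru=R.from_euler('z',UY).as_matrix()
    A=np.c_[[c,0,s],[0,1,0],[-s,0,c]]  # x up-slope,y,n in unit
    return Ru@A, unit2w([.050,0,.170])
def tocov(X):
    A,h=frame(); return (X-h)@A
def covw(p):
    A,h=frame(); return h+A@np.asarray(p)
if __name__=="__main__":
    n=sys.argv[1]
    for c in sys.argv[2:]:
        X,im,P=cloud(c,n); Q=tocov(X.reshape(-1,3)); Q=Q[np.isfinite(Q[:,0])]
        Q=Q[(Q[:,0]>-.2)&(Q[:,0]<-.02)&(abs(Q[:,1])<.13)]
        f=Q[(abs(Q[:,1]-.0)>.04)&(abs(Q[:,1])<.1)&(abs(Q[:,2])<.02)]
        if len(f)>50:
            a=np.c_[f[:,0],f[:,1],np.ones(len(f))]; co,*_=np.linalg.lstsq(a,f[:,2],rcond=None); print(c,"face h mm at stud",1000*(co@[-.14,0,1]),"slope deg",np.degrees(co[:2]))
        w=Q[(abs(Q[:,0]+.14)<.045)&(abs(Q[:,1])<.045)]
        if len(w)<30: continue
        z=w[:,2]; print(" top pct98 mm",np.percentile(z,98)*1000)
        zt=np.percentile(z,97)
        t=w[z>zt-.006]; t=t[t[:,2]<zt+.006]
        m=t[:,:2].mean(0); 
        r=cv2.minAreaRect((t[:,:2]*1000).astype(np.float32)); print(" top n",len(t),"centroid",m*1000,"rect",r)
        v=np.linalg.svd(t[:,:2]-m,full_matrices=False)[2][0]; v*=np.sign(v[0]) if abs(v[0])>.3 else -np.sign(v[1]); print(" dir turn rad",np.arctan2(-v[1],v[0]))
        # disc
        dd=w[(z>.017)&(z<.030)]; 
        if len(dd)>20: print(" disc n",len(dd),"z",np.median(dd[:,2])*1000,"ext",np.percentile(dd,[1,99],axis=0)[:,:2].ravel()*1000)
E
python3 stud.py 3 wrist scene top
```

```text
wrist face h mm at stud 4.66627839338657 slope deg [0.06968787 0.02090567]
 top pct98 mm 238.99969589039776
 top n 718 centroid [-96.68723549 -40.35706687] rect ((-97.34040832519531, -38.79031753540039), (12.429949760437012, 4.740077018737793), 89.54056549072266)
 dir turn rad 1.711985624116658
 disc n 1019 z 25.632033979098388 ext [-164.00523738  -25.59728188 -116.81504214   23.96048312]
scene face h mm at stud 4.462221925832782 slope deg [-0.03846256  0.30778943]
 top pct98 mm 667.9189875121932
 top n 224 centroid [-122.91616889  -40.69674418] rect ((-124.44802856445312, -41.02050018310547), (57.89750671386719, 7.6712141036987305), 0.318963885307312)
 dir turn rad -0.015619756975066883
 disc n 122 z 25.383935076799922 ext [-165.32782508   -0.71961506 -109.13296694   26.83319454]
top face h mm at stud 3.905068924783502 slope deg [1.41154222 0.06441862]
 top pct98 mm 672.5911365595463
 top n 90 centroid [-119.12964704  -43.26460273] rect ((-121.3994140625, -42.83892822265625), (35.681617736816406, 4.1220831871032715), 0.6800567507743835)
 dir turn rad -0.04280320414565387
```

```bash
sed -i 's/w=Q\[(abs(Q\[:,0\]+.14)<.045)/w=Q[(Q[:,2]<.075)\&(abs(Q[:,0]+.14)<.045)/' stud.py; python3 stud.py 3 wrist scene
```

```text
wrist face h mm at stud 4.66627839338657 slope deg [0.06968787 0.02090567]
 top pct98 mm 60.283882814395206
 top n 1084 centroid [-137.78991978   -0.77977843] rect ((-138.58602905273438, -0.7047843933105469), (16.88339614868164, 64.16304779052734), 72.65862274169922)
 dir turn rad 0.2981981384195801
 disc n 1019 z 25.632033979098388 ext [-164.00523738  -25.59728188 -116.81504214   23.96048312]
scene face h mm at stud 4.462221925832782 slope deg [-0.03846256  0.30778943]
 top pct98 mm 60.524914929396644
 top n 146 centroid [-139.11234534    1.12426007] rect ((-139.83274841308594, 0.8925743103027344), (19.393739700317383, 63.450923919677734), 72.0700912475586)
 dir turn rad 0.29111268198197554
 disc n 122 z 25.383935076799922 ext [-165.32782508   -0.71961506 -109.13296694   26.83319454]
```

The cover-frame fit agrees well: the cover is shut (slope error 0.1°), the stud turn is about 0.295 rad, and the axis is at 139.5 mm. The tool can only point down, so I'll straddle the wing with a part-open gripper. The tips press on the disc while the gripper turns clockwise.

```bash
cat > plan.py <<'E'
from stud import *
def foot(p): return covw([-.1395,-.0005,.026-p])
def phi(t): return np.arctan2(np.sin(t),np.cos(t)*np.cos(np.radians(24)))
UP=R.from_euler('z',UY).apply([1,0,0]); LA=R.from_euler('z',UY).apply([0,1,0])
def relh(ph,g=.030,off=-.009,th=.0145):
    best=-1
    for sgn in (1,-1):
        for x in np.linspace(g/2,g/2+th,15):
            for y in np.linspace(-.011,.011,15):
                X=sgn*x
                # tool x at phi=0 is +LA ; clockwise by phi -> toward UP
                up=X*np.sin(ph)+y*np.cos(ph)+off; la=X*np.cos(ph)-y*np.sin(ph)
                if (up/np.cos(np.radians(24)))**2+la**2<.026**2: best=max(best,up*np.tan(np.radians(24)))
    return best
if __name__=="__main__":
    f0=foot(0); f=foot(.0125); print("foot0",f0,"pressed",f)
    T=f-.009*UP; print("TCP xy",T)
    for a in (18,30,45,60,75,90,100): print(a,"relh mm",round(relh(np.radians(a))*1000,1), "tip z pressed",round(f[2]+relh(np.radians(a)),4))
    print("phi .295",np.degrees(phi(.295)),"yaw",85.2-np.degrees(phi(.295)))
    s=observe(); print(s['position'],s['tcp_rot'],totool([T[0],T[1],s['position'][2]]))
E
python3 plan.py
```

```text
foot0 [0.6102521  0.14286664 0.13701242] pressed [0.61531847 0.1424412  0.1255931 ]
TCP xy [0.60635004 0.1431943  0.1255931 ]
18 relh mm 4.4 tip z pressed 0.13
30 relh mm 6.6 tip z pressed 0.1322
45 relh mm 8.7 tip z pressed 0.1343
60 relh mm 9.8 tip z pressed 0.1354
75 relh mm 9.9 tip z pressed 0.1355
90 relh mm 9.1 tip z pressed 0.1347
100 relh mm 9.8 tip z pressed 0.1354
phi .295 18.39831121231928 yaw 66.80168878768072
[0.56339539 0.06091943 0.27636954] [ 1.79997056e+02 -7.00929496e-03  7.91824449e+01] [8.88746553e+00 2.67497947e+00 1.22468594e-03]
```

```bash
python3 -m pendant '[[[3,0.9,0,0],[3,0.9,0,0],[2.9,0.87,0,0],[0,0,2,6.2],[0,0,2,6.2],[0,0,2,0],[0,0,1.5,0],[0,0,0,0],[0,0,0,0]]]' 0.3 40
python3 - <<'E'
from h import *
s=observe();print(s['position'],s['tcp_rot'],s['ft_force'],s['gripper_width'])
for c in ["wrist","scene"]:
    P=params(c); im,d=optics.camera(c); cv2.imwrite(f"pics/{c}4.png",im); np.savez(f"{c}4.npz",im=im,d=d,K=P[0],k1=P[1],W=P[2])
E
```

```text
time: 9.85
position: [0.6064, 0.1433, 0.2015]
tcp_rot: [-180.0, 0.0, 66.8]
ft_force: [0.1, 0.5, -0.0]
gripper_width: 0.03
[0.60636765 0.14332923 0.20153277] [-1.79987227e+02  5.48714971e-04  6.67846263e+01] [ 0.12286069  0.50166823 -0.03267074] 0.029996223148726266
```

View pics/wrist4.png

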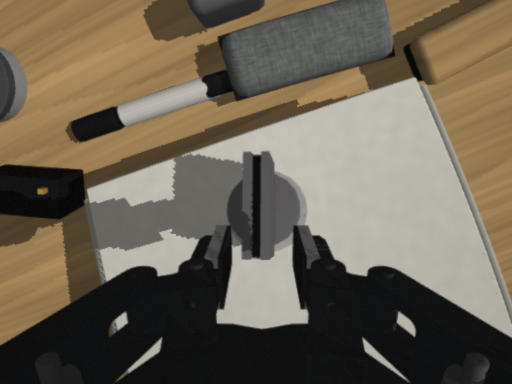

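The fork straddles the wing: wing at columns 243-273, finger tips at about 225 and 300, wing parallel to the pads. Descending onto the disc.

```bash
python3 -m pendant '[[[0,0,2,0],[0,0,2,0],[0,0,1.2,0],[0,0,0.3,0],[0,0,0,0]]]'
python3 -m pendant '[[[0,0,0.4,0],[0,0,0.4,0],[0,0,0,0]]]'
python3 -m pendant '[[[0,0,0.3,0],[0,0,0.3,0],[0,0,0,0]]]'
```

```text
time: 10.45
position: [0.6064, 0.1433, 0.1466]
tcp_rot: [-180.0, -0.0, 66.8]
ft_force: [0.4, 0.4, 0.6]
gripper_width: 0.03
time: 10.75
position: [0.6075, 0.1436, 0.1393]
tcp_rot: [179.9, -0.1, 66.8]
ft_force: [-0.4, 0.5, 5.7]
gripper_width: 0.0294
time: 11.05
position: [0.6084, 0.144, 0.1341]
tcp_rot: [179.8, -0.2, 66.8]
ft_force: [-0.1, 2.0, 8.4]
gripper_width: 0.0297
```

```bash
python3 -m pendant '[[[0,0,0.3,0],[0,0,0.3,0],[0,0,0,0]]]'
python3 -m pendant '[[[0,0,0.2,0],[0,0,0,0]]]'
```

```text
time: 11.35
position: [0.6086, 0.1444, 0.1286]
tcp_rot: [179.8, -0.2, 66.8]
ft_force: [-0.6, 1.4, 12.8]
gripper_width: 0.0301
time: 11.55
position: [0.6088, 0.1445, 0.1269]
tcp_rot: [179.7, -0.3, 66.8]
ft_force: [0.1, 2.4, 12.2]
gripper_width: 0.0301
```

```bash
python3 -m pendant '[[[0,0,0.1,4],[0,0,-0.05,4],[0,0,-0.05,4],[0,0,0,0]]]'
python3 -m pendant '[[[0,0,-0.1,4],[0,0,-0.1,4],[0,0,-0.05,4],[0,0,0,0]]]'
```

```text
time: 11.95
position: [0.6077, 0.1453, 0.127]
tcp_rot: [179.9, -0.3, 54.7]
ft_force: [-1.7, 5.2, 13.1]
gripper_width: 0.0301
time: 12.35
position: [0.6076, 0.1448, 0.1291]
tcp_rot: [180.0, -0.3, 42.7]
ft_force: [-2.4, 4.0, 9.9]
gripper_width: 0.0297
```

```bash
python3 -m pendant '[[[0,0,0.2,0],[0,0,0.15,0],[0,0,0,0]]]'
python3 - <<'E'
from h import *
for c in ["wrist"]:
    P=params(c); im,d=optics.camera(c); cv2.imwrite(f"pics/{c}5.png",im); np.savez(f"{c}5.npz",im=im,d=d,K=P[0],k1=P[1],W=P[2])
E
python3 stud.py 5 wrist
```

```text
time: 12.65
position: [0.6084, 0.1451, 0.1277]
tcp_rot: [179.9, -0.4, 42.8]
ft_force: [-6.3, 4.3, 24.3]
gripper_width: 0.0298
wrist face h mm at stud 4.633926908709985 slope deg [0.05901436 0.06797882]
 top pct98 mm 72.45019475261199
 top n 2079 centroid [-121.17715572   18.34120279] rect ((-126.16725158691406, 11.275947570800781), (89.26625061035156, 26.553537368774414), 59.89574432373047)
 dir turn rad -0.824197716570733
 disc n 1334 z 24.391579384010058 ext [-162.94078132   -6.97660498 -107.78351305   27.59792529]
```

View pics/wrist5.png

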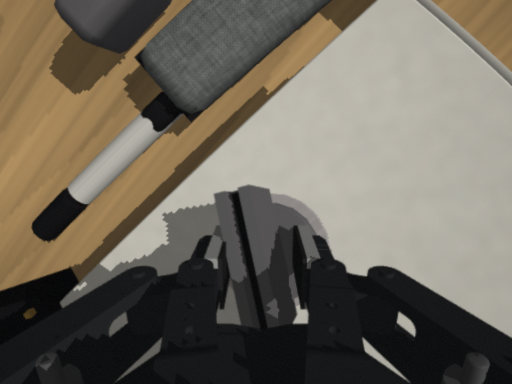

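The stud is now fully pressed (24 N). The wing lags the fork by the slack, and its top runs (240,190)-(280,320). I'll turn on, watching the force.

```bash
python3 -m pendant '[[[0,0,0,4],[0,0,0,4],[0,0,0,4],[0,0,0,0]]]'
python3 -m pendant '[[[0,0,0,4],[0,0,0,4],[0,0,0,4],[0,0,0,0]]]'
```

```text
time: 13.1
position: [0.6096, 0.1453, 0.1286]
tcp_rot: [179.9, -0.5, 30.7]
ft_force: [-5.5, 5.2, 27.1]
gripper_width: 0.0295
time: 13.5
position: [0.6098, 0.1449, 0.1291]
tcp_rot: [180.0, -0.5, 18.7]
ft_force: [-7.3, 2.9, 30.4]
gripper_width: 0.0302
```

```bash
python3 -m pendant '[[[0,0,-0.05,4],[0,0,-0.05,4],[0,0,0,4],[0,0,0,0]]]'
python3 -m pendant '[[[0,0,0,4],[0,0,0,4],[0,0,0,4],[0,0,0,0]]]'
python3 - <<'E'
from h import *
for c in ["wrist"]:
    P=params(c); im,d=optics.camera(c); cv2.imwrite(f"pics/{c}6.png",im); np.savez(f"{c}6.npz",im=im,d=d,K=P[0],k1=P[1],W=P[2])
E
```

```text
time: 13.9
position: [0.6093, 0.1449, 0.1294]
tcp_rot: [-179.9, -0.5, 6.7]
ft_force: [-6.3, 2.0, 26.7]
gripper_width: 0.03
time: 14.3
position: [0.6096, 0.1451, 0.1296]
tcp_rot: [-179.8, -0.5, -5.3]
ft_force: [-6.1, 3.1, 27.8]
gripper_width: 0.0296
```

View pics/wrist6.png

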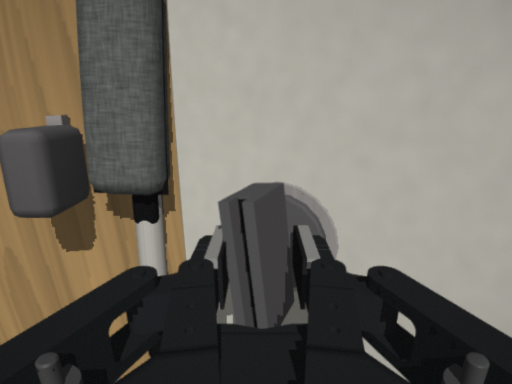

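The wing now lags by about 8° (top from (235,195) to (262,325)). I'll keep turning to the stop.

```bash
python3 -m pendant '[[[0,0,0,4],[0,0,0,4],[0,0,0,0]]]'
python3 -m pendant '[[[0,0,0,4],[0,0,0,0]]]'
python3 - <<'E'
from h import *
print(observe()['ft_torque'])
for c in ["wrist"]:
    P=params(c); im,d=optics.camera(c); cv2.imwrite(f"pics/{c}7.png",im); np.savez(f"{c}7.npz",im=im,d=d,K=P[0],k1=P[1],W=P[2])
E
```

```text
time: 14.65
position: [0.6101, 0.1458, 0.1297]
tcp_rot: [-179.6, -0.5, -13.3]
ft_force: [-4.1, 6.0, 27.3]
gripper_width: 0.0302
time: 14.85
position: [0.6095, 0.146, 0.1295]
tcp_rot: [-179.6, -0.4, -17.3]
ft_force: [-5.7, 6.3, 27.3]
gripper_width: 0.03
[1.11433586 0.32630872 0.32612539]
```

View pics/wrist7.png

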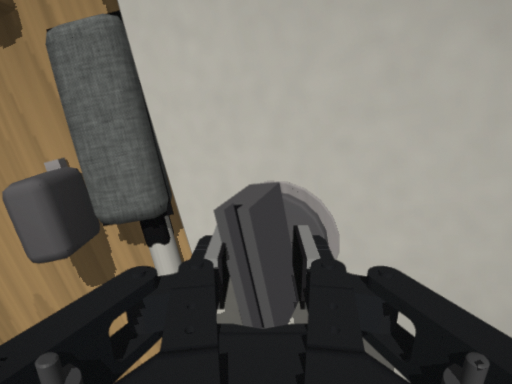

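Run:
```python
from stud import *
X,im,P=cloud("wrist",7); Q=tocov(X.reshape(-1,3)).reshape(384,512,3)
for r in (200,215,230,250,270,290,310):
    print(r,[tuple((Q[r,c]*1000).round(0).astype(int)) for c in (225,235,245,255,265,275)])
m=(Q[...,2]>.040)&(Q[...,2]<.056)&(abs(Q[...,0]+.14)<.03)&(abs(Q[...,1])<.045)
m[:, :205]=0; m[:,300:]=0; m[322:]=0
t=Q[m]; print(len(t)); 
r=cv2.minAreaRect((t[:,:2]*1000).astype(np.float32)); print(r)
o=im.copy(); o[m]=(0,255,0); cv2.imwrite("pics/w7m.png",o[150:384,150:400].repeat(2,0).repeat(2,1))
```

```text
200 [(np.int64(-168), np.int64(22), np.int64(4)), (np.int64(-142), np.int64(32), np.int64(35)), (np.int64(-136), np.int64(32), np.int64(37)), (np.int64(-131), np.int64(32), np.int64(38)), (np.int64(-130), np.int64(29), np.int64(30)), (np.int64(-130), np.int64(25), np.int64(21))]
215 [(np.int64(-141), np.int64(29), np.int64(47)), (np.int64(-141), np.int64(26), np.int64(39)), (np.int64(-132), np.int64(29), np.int64(46)), (np.int64(-130), np.int64(27), np.int64(43)), (np.int64(-130), np.int64(23), np.int64(34)), (np.int64(-131), np.int64(19), np.int64(24))]
230 [(np.int64(-142), np.int64(23), np.int64(47)), (np.int64(-141), np.int64(21), np.int64(42)), (np.int64(-133), np.int64(23), np.int64(47)), (np.int64(-130), np.int64(22), np.int64(45)), (np.int64(-131), np.int64(17), np.int64(36)), (np.int64(-130), np.int64(13), np.int64(27))]
250 [(np.int64(-145), np.int64(14), np.int64(47)), (np.int64(-142), np.int64(13), np.int64(45)), (np.int64(-141), np.int64(10), np.int64(39)), (np.int64(-132), np.int64(13), np.int64(46)), (np.int64(-130), np.int64(11), np.int64(41)), (np.int64(-131), np.int
[... 272 characters left out ...]
int64(-3), np.int64(35))]
290 [(np.int64(-145), np.int64(0), np.int64(55)), (np.int64(-145), np.int64(-5), np.int64(47)), (np.int64(-142), np.int64(-6), np.int64(45)), (np.int64(-141), np.int64(-10), np.int64(40)), (np.int64(-131), np.int64(-5), np.int64(47)), (np.int64(-132), np.int64(-11), np.int64(38))]
310 [(np.int64(-190), np.int64(-53), np.int64(4)), (np.int64(-181), np.int64(-52), np.int64(5)), (np.int64(-143), np.int64(-15), np.int64(47)), (np.int64(-142), np.int64(-20), np.int64(41)), (np.int64(-134), np.int64(-15), np.int64(47)), (np.int64(-132), np.int64(-18), np.int64(42))]
4890
((-136.05235290527344, 4.142583847045898), (37.22740936279297, 59.389366149902344), 16.36708641052246)
```

View pics/w7m.png

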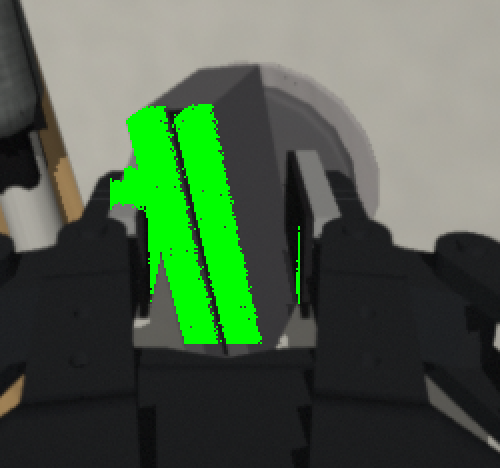

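The wing's uphill face is at x = -130 mm (y = +27) and -132 mm (y = -18), which is a turn of about 1.61, so it is at the stop. The wing top at 47 mm means it is pressed 13 mm. Lifting straight up to let it spring into the catch, still holding the turn.

```bash
python3 -m pendant '[[[0,0,-0.2,0],[0,0,-0.2,0],[0,0,-0.2,0],[0,0,-0.2,0],[0,0,0,0]]]'
python3 -m pendant '[[[0,0,-0.2,0],[0,0,-0.2,0],[0,0,0,0]]]'
python3 - <<'E'
from h import *
print(observe()['ft_torque'])
for c in ["wrist"]:
    P=params(c); im,d=optics.camera(c); cv2.imwrite(f"pics/{c}8.png",im); np.savez(f"{c}8.npz",im=im,d=d,K=P[0],k1=P[1],W=P[2])
from stud import *
X,im,P=cloud("wrist",8); Q=tocov(X.reshape(-1,3)).reshape(384,512,3)
m=(Q[...,2]>.03)&(Q[...,2]<.062)&(abs(Q[...,0]+.14)<.02)&(abs(Q[...,1])<.033); m[:,:225]=0;m[:,290:]=0;m[322:]=0
t=Q[m]; print(len(t),np.percentile(t[:,2],[50,80,90,95,98])*1000)
for r in (215,230,250,270,290,310):
    print(r,[(Q[r,c]*1000).round(0).astype(int).tolist() for c in (225,235,245,255,265,275)])
E
```

```text
time: 15.4
position: [0.6069, 0.1454, 0.1344]
tcp_rot: [-179.8, -0.1, -17.2]
ft_force: [-2.8, 5.1, 7.9]
gripper_width: 0.0298
time: 15.7
position: [0.6057, 0.1447, 0.1371]
tcp_rot: [-179.9, 0.1, -17.2]
ft_force: [-2.9, 5.1, 4.9]
gripper_width: 0.0298
[0.81314001 0.43208187 0.06211256]
7374 [49.46845658 53.75680534 54.14664903 54.40002239 54.82064   ]
215 [[-142, 27, 54], [-141, 25, 48], [-133, 27, 54], [-130, 26, 51], [-131, 22, 42], [-131, 18, 32]]
230 [[-144, 21, 54], [-142, 19, 50], [-135, 20, 53], [-130, 20, 54], [-130, 17, 46], [-131, 12, 35]]
250 [[-145, 13, 56], [-141, 12, 54], [-142, 7, 46], [-132, 12, 54], [-131, 9, 48], [-131, 4, 39]]
270 [[-143, 7, 62], [-145, 2, 53], [-142, 0, 50], [-135, 2, 54], [-131, 1, 51], [-132, -4, 42]]
290 [[-144, -1, 64], [-185, -45, 4], [-142, -8, 53], [-143, -14, 45], [-132, -6, 55], [-131, -11, 48]]
310 [[-197, -62, 5], [-189, -61, 5], [-145, -19, 53], [-142, -21, 50], [-135, -18, 53], [-132, -20, 50]]
```

View pics/wrist8.png

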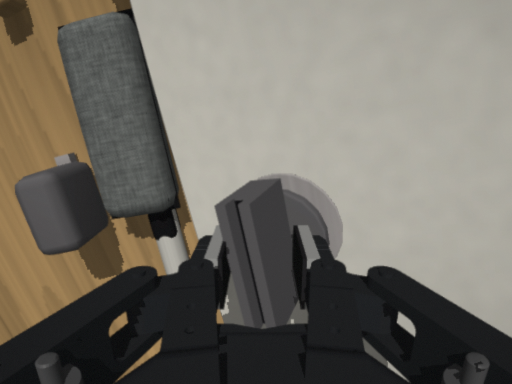

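The wing top is at 54 mm, so press is about 6 mm: it has sprung up into its catch. I'll ease the turn back, open the jaws and lift clear.

```bash
python3 -m pendant '[[[0,0,-0.1,-4],[0,0,-0.1,-4],[0,0,-0.2,0],[0,0,-0.3,0],[0,0,-0.5,0],[0,0,-1,0],[0,0,-2,0],[0,0,-3,0],[0,0,-4,0],[0,0,-4,0],[0,0,0,0]]]' 0.1
python3 -m pendant '[[[0,-4,-1,0],[0,-4,-1,0],[0,-4,0,0],[-2,0,0,0],[0,0,0,0],[0,0,0,0]]]'
python3 - <<'E'
from h import *
s=observe();print(s['position'],s['tcp_rot'],s['ft_force'])
for c in ["wrist","scene","top"]:
    P=params(c); im,d=optics.camera(c); cv2.imwrite(f"pics/{c}9.png",im); np.savez(f"{c}9.npz",im=im,d=d,K=P[0],k1=P[1],W=P[2])
E
python3 stud.py 9 wrist scene top
```

```text
time: 16.85
position: [0.6101, 0.1438, 0.296]
tcp_rot: [-179.8, -0.7, -9.2]
ft_force: [-0.1, 0.1, 0.1]
gripper_width: 0.0385
time: 17.45
position: [0.6057, 0.2648, 0.3085]
tcp_rot: [180.0, -0.0, -9.2]
ft_force: [0.6, -0.3, 0.6]
gripper_width: 0.038
[0.605661   0.26482112 0.30847794] [ 1.79984925e+02 -1.75628711e-02 -9.20618086e+00] [ 0.64450878 -0.29475796  0.55427986]
wrist face h mm at stud 4.662692199518835 slope deg [0.02031123 0.0498859 ]
 top pct98 mm 54.65406578775569
 top n 710 centroid [-137.93110673    1.75507357] rect ((-138.6342315673828, -0.4917106628417969), (66.22579956054688, 16.97957992553711), 88.47824096679688)
 dir turn rad 1.5963832517709746
 disc n 600 z 20.411430974741567 ext [-162.83329939  -29.29373449 -116.64315529   32.17269568]
scene face h mm at stud 4.472946625992069 slope deg [-0.02252505  0.33181815]
 top pct98 mm 8.037328082936895
 top n 78 centroid [-143.47897057   37.28472732] rect ((-166.68551635742188, 9.953155517578125), (106.48628997802734, 40.14472198486328), 51.401756286621094)
 dir turn rad -0.45001546029437733
top face h mm at stud 6.780458187001729 slope deg [-0.03087303  0.05901342]
 top pct98 mm 57.65086726179697
 top n 123 centroid [-139.50024435   -3.26154223] rect ((-139.7506561279297, -2.944570541381836), (62.5909309387207, 17.577678680419922), 88.98080444335938)
 dir turn rad 1.6082866079631926
 disc n 131 z 22.322026313147894 ext [-164.46639171  -28.69647584 -114.64701042   25.52584146]
```

View pics/scene9.png

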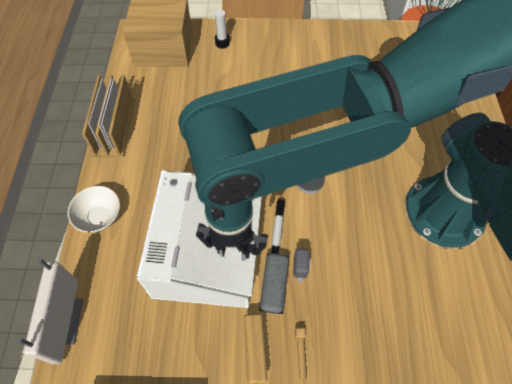

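View pics/wrist9.png

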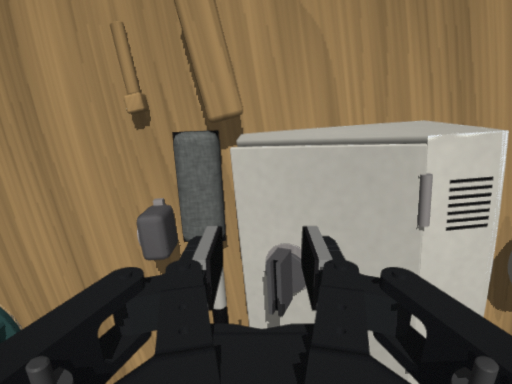

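Cover shut (slope error under 0.1°), stud at about 1.60 rad and 6 mm press (wing at wrist px (280,278), parallel to the front edge). The bystanders are at the same scene pixels as at the start, and the gripper is well clear. Handing in.

```bash
python3 -c "
from h import *
print(observe()['time'],workorder.sign_off())"
```

```text
the job is handed in; nothing more can be done
17.6 None
```

The cover is shut and fastened, and I handed the job in at 17.6 s.

- **Cover:** I pushed it down beside the stud with closed fingers until it met its stop at about 22 N. The last wrist check showed its face within 0.1° of the 24° slope.
- **Stud:** I pressed it fully in, turned it clockwise to its stop and let it spring up. The last checks read a turn of about 1.60 rad. The wing top was about 6 mm below its free height, which matches it resting in the catch.
- **Forces:** The highest wrist force I read was about 32 N.
- **Surroundings:** The gripper ended more than 10 cm clear. By eye, in the scene and wrist views, the loose things stood where they began; I took no measurements of them. The arm hid part of the last scene view.

The last scene camera reading of the stud was unusable because the arm blocked it. The top camera's heights read 2–3 mm higher than the wrist's, but its turn reading agreed at 1.61 rad.

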